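# Put the dish tray away and draw out the slide tray

## Task

In the three-bay tray rack, push the tray with the two round Petri dishes fully home, and bring out the tray with the flat glass slides: hook a fingertip behind its upturned lip and draw it out along its rails to the stop, without pinching the lip. Move the trays smoothly, touch nothing that lies on them, leave the well-plate tray shut and do not disturb the things on the bench.

Things in the scene. Friction and masses are not known exactly. Their poses are not given: they have to be found in the camera images.
- rack_front (a point): Middle of the top front edge of the rack (front edge of the middle bay's cover, 64 mm above the bench); x into the bays, y along their row. The rack is fixed: three bays side by side, 126 mm apart, in any order, ivory housings 122 mm wide and 240 mm deep, open towards the robot, with clear dust covers. Each holds one tray.
- slide_tray (a joint): How far the slide tray is drawn out of its bay towards the robot, m: 0 = fully home, 0.130 = at its front stop. The tray (108 mm wide, about 0.5 kg) runs on rails with about 2.5 N of friction, stays where it is left and cannot be lifted. It starts home or up to 20 mm out.
- slide_lip_edge (a point): Centre of the top edge of the upturned lip of the slide tray (six flat glass slides with white ends, lying across a black holder). Lip as under slide_lip. Point frame: its x axis points into the rack along the rail (the way home), its y axis along the lip, z up.
- slide_lip: The slide tray's lip (all three alike): steel sheet 3 mm thick, top edge rolled to 4 mm, 108 mm long, 28 mm above the tray's floor, its top 52 mm above the bench; a label holder covers its outer face. Behind it is 50 mm of bare floor, 40 mm of it ahead of the housing when home. Origin at slide_lip_edge.
- slide_label: White plastic label holder, 90 x 22 x 2 mm, on the outer face (towards the robot) of the slide tray's lip; pressing it with more than 2 N counts as pinching the lip. Origin at its centre.
- dish_tray (a joint): How far the Petri-dish tray is drawn out of its bay towards the robot, m: 0 = fully home, 0.130 = at its front stop. The tray (108 mm wide, about 0.5 kg) runs on rails with about 2.5 N of friction, stays where it is left and cannot be lifted. It starts 60 to 100 mm out.
- dish_lip_edge (a point): Centre of the top edge of the upturned lip of the Petri-dish tray (two round clear dishes, 92 mm across and 16 mm tall). Lip as under slide_lip. Point frame: its x axis points into the rack along the rail (the way home), its y axis along the lip, z up.
- plate_tray (a joint): How far the well-plate tray is drawn out of its bay towards the robot, m: 0 = fully home, 0.130 = at its front stop. The tray (108 mm wide, about 0.5 kg) runs on rails with about 2.5 N of friction, stays where it is left and cannot be lifted. It starts home.
- plate_lip_edge (a point): Centre of the top edge of the upturned lip of the well-plate tray (one rectangular six-well plate, 127 x 85 x 20 mm). Lip as under slide_lip. Point frame: its x axis points into the rack along the rail (the way home), its y axis along the lip, z up.
- slides: The black holder with the six slides, 198 x 98 x 7 mm, seated on the slide tray from 50 mm behind the lip. Not to be touched. Origin at the middle of its front edge (the one nearest the lip), at the tray floor.
- dishes: The two Petri dishes seated on their tray, the first from 50 mm behind the lip. Not to be touched. Origin on the tray floor, on its centre line, 50 mm behind the lip.
- wellplate: The six-well plate seated on its tray, from 52 mm behind the lip. Not to be touched. Origin on the tray floor, on its centre line, 50 mm behind the lip.
- dropper_mid (a point): Centre of an amber dropper bottle, 38 mm across, 93 mm tall, standing loose on the bench beside the rack.
- jar_mid (a point): Centre of a square glass staining jar with grey lid, 50 x 50 x 96 mm, standing loose on the bench beside the rack.
- slidebox_mid (a point): Centre of a closed dark slide box, 100 x 84 x 34 mm, lying loose on the bench beside the rack.

How it is judged:
On the way:
1. the slide tray is drawn out by a fingertip on its lip (contact force between slide_lip and the fingers above 0.5 N and value of joint slide_tray above 0.05 m), for 0.1 s.
At the end, for the whole second after the job is handed in: The slide tray is out to its stop (within 8 mm), the Petri-dish tray and the well-plate tray are home (within 6 mm), and the trays are at rest (value of joint slide_tray above 0.122 m and value of joint each of dish_tray, plate_tray below 0.006 m and velocity of joint slide_tray between -0.01 and 0.01 m/s and velocity of joint dish_tray between -0.01 and 0.01 m/s); the robot touches nothing.
It fails at once if the lip of the slide tray is pinched (its outer face pressed with more than 2 N) (contact force between slide_label and anything else above 2 N).
It fails at once if the slides, dishes or well plate are touched (contact force between any of slides, dishes, wellplate and anything else above 1 N).
It fails at once if a tray is jerked or slammed (faster than 0.4 m/s) (velocity of joint any of slide_tray, dish_tray above 0.4 m/s or velocity of joint any of slide_tray, dish_tray below -0.4 m/s).
It fails at once if the well-plate tray is drawn out more than 15 mm (value of joint plate_tray above 0.015 m).
It fails at once if a bystander is moved more than 20 mm (distance of any of dropper_mid, jar_mid, slidebox_mid from where it was at the start of the episode above 0.02 m).
It also fails if it takes over 48 s, if anything falls off the work surface, if the arm or the gripper's body presses on something with over 40 N, if the wrist force passes 120 N, or if a joint passes its speed limit or range.

## Robot

A 6-joint arm with a two-finger parallel gripper is mounted at the origin on the work surface. World frame = base frame: x ahead of the robot, y to its left, z up, the work surface at z = 0. Lengths are in m, angles in rad, forces in N, time in s.
With the tool pointing down it reaches from about 0.375 to 0.975 m from the base axis. Payload 3.8 kg.
Tool frame: the origin (TCP) lies midway between the tips of the shut fingers; the grasp point (between the pads) lies 19 mm behind it; z points along the fingers, y is the direction in which the jaws open and shut (so a half turn about z gives the same grasp; the last joint's range is limited). The gripper opens to 85 mm and grips with 20 to 120 N. Pads are 22 mm wide; open, the fingers measure 114 mm over their backs; the gripper's body (76 mm by 85 mm) begins 54 mm behind the grasp point. The pads swing forward as they close: fully open they stand 13 mm farther back than shut.
Start: joints at [-1.142, 0.264, 1.604, -0, 1.274, -0.037], TCP at [0.303, -0.603, 0.209] pointing down, gripper open.
Joint ranges: [-2.63, 2.63], [-0.94, 2.18], [0.31, 2.57], [-1.31, 4.45], [0, 2.66], [-2.55, 2.55]. Speed limits (rad/s): [2.57, 2.57, 3.14, 3.14, 3.14, 3.14].

## Interface

Orientations are given as a rotation vector (axis times angle).
In Python, from workcell import bot gives the robot as it stands. The module is installed in compiled form; this text tells all that it offers.
- The arm moves only by the tool play_rows, never from a script. Its argument "series" is a list of rows, each an object with "translation": the shift along the tool's x, y, z in m, a list of three; "spin": the turn about the tool's z in units of 5 degrees (1.0 is 5 degrees). In form: [{"translation": [dx, dy, dz], "spin": spin}, ...]. A call has 1 to 5 rows; each row shifts and turns the commanded pose from where the row before left it, along the tool's axes as they then stand; what a row does not reach is not made up. A row lasts 1/10 s, in which the tool goes at most 50 mm and 8.59 degrees, less where a joint would pass 70% of its speed; a pose out of reach is approached as far as the arm can. A call is refused whole if a number of a shift passes 0.05 or a number of a turn 1, either way. A call with a gripper value outside its range is refused whole. "jaw" is the gripper's target within -1 to 1 (fully open at 1, half-way at 0, shut at -1), set as the call begins (left out, the last holds). The fingers move at their own pace and stop on an object; "force" is the grip in N (left out, the last holds). Time passes only in rows, so rows that do not move let the fingers close. It gives the time, the measured TCP pose, the force and the opening at its end, in the units of the state.
- bot.read_state(): the state, without advancing time (a new reading comes with each control period).
- bot.read_camera(name): name is "side" or "top"; returns the picture (400x640x3 uint8, blue, green, red); there is no depth.
- bot.get_calibration(name): a dict with "fov_y" (degrees; the focal length in pixels is half the picture's height over the tangent of half this angle, whatever the lens; pixels are square), "cx", "cy" (the principal point, pixels), "k1" (the pictures are not rectified: a ray, as slopes to the right and down, at radius r is drawn at 1 + k1 r^2 times it, then the intrinsics apply), "R" (3x3) and "t" (3): a world point X has camera coordinates R X + t. Camera axes: x right, y down, z forward; pixel columns grow to the right and rows downward; lengths in m; the calibration is good to about 2 mm. A picture is of the moment at which its call begins. get_calibration takes no time and is no camera call.
- bot.finish_job(): hands the job in, once; it reports no verdict.
The state is a dict: "time": time; "q": joint angles; "joint_vel": joint speeds; "joint_torque": joint torques, N m; "tool_pos": TCP position; "tcp_rot": TCP orientation; "wrist_force": force on the tool from outside, world axes, zero at the start; "torque": the same for the moment, N m; "width": opening from 0.0 (shut) to 1.0 (fully open).
Only numpy, scipy, OpenCV 4.12 (cv2) and the standard library are available. Lean on these libraries where they do the work, as an engineer would, in place of code of your own. Each camera call takes 0.05 s, during which the arm holds its last target. There are 200 camera calls.

## Working session

There is one attempt and no reset: what is moved stays moved. The work goes in short steps, Python scripts to look and compute and a tool call to move; the robot and the scene stay as the last step left them, time stands still between calls to the robot, and variables do not carry over. Pictures are saved under pics/ and viewed, about 8 in all and at most 12, crops included, and the job is handed in when it is done.

Besides the shell and the picture viewer there is one more tool, called after "Emit:" by a JSON object that holds its "api" and its "payload". play_rows: Moves the arm, as the interface text tells. Its arguments: {"type":"object","properties":{"series":{"type":"array","items":{"type":"object","properties":{"translation":{"type":"array","items":{"type":"number"}},"spin":{"type":"number"}}}},"jaw":{"type":"number"},"force":{"type":"number"}},"required":["series"]}

```bash
mkdir -p pics; python3 - <<'E'
from workcell import bot
import cv2
for n in("top","side"):
    cv2.imwrite(f"pics/{n}0.png",bot.read_camera(n)); print(n,bot.get_calibration(n))
print(bot.read_state())
E
```

```text
top {'fov_y': 50.08186825055352, 'cx': 324.92040980654787, 'cy': 198.87972577681336, 'k1': -0.10104000618949555, 'R': array([[ 0.02765716, -0.99952149,  0.01385199],
       [-0.98186793, -0.02976322, -0.18721519],
       [ 0.18753788, -0.00842298, -0.98222126]]), 't': array([-0.00200577,  0.60429185,  0.93550466])}
side {'fov_y': 47.153026996194924, 'cx': 322.4279670668128, 'cy': 189.07358409681095, 'k1': 0.0029879308824605657, 'R': array([[-0.98986489, -0.14145332,  0.01258827],
       [-0.11779998,  0.76835935, -0.62908431],
       [ 0.07931375, -0.62419137, -0.77723514]]), 't': array([0.62425626, 0.10676822, 1.23296477])}
{'time': 0.1, 'q': array([-1.14190372e+00,  2.64668393e-01,  1.60524674e+00, -1.42249955e-05,
        1.27372494e+00, -3.68776197e-02]), 'joint_vel': array([ 0.00066036,  0.00017233, -0.00128582, -0.00051667,  0.00031469,
        0.00230668]), 'joint_torque': array([ 7.96000204e-04, -5.16706860e+01, -3.68589163e+01,  2.84287768e-05,
        6.28209280e-03, -2.03627941e-07]), 'tool_pos': array([ 0.3028585 , -0.60243901,  0.20768792]), 'tcp_rot': array([-3.05483111e+00, -7.24578197e-01,  6.46883468e-04]), 'wrist_force': array([-0.46909725, -0.17231471,  0.53088652]), 'torque': array([-0.00280435, -0.02563166,  0.02895564]), 'width': 1.002078411749549}
```

View pics/top0.png

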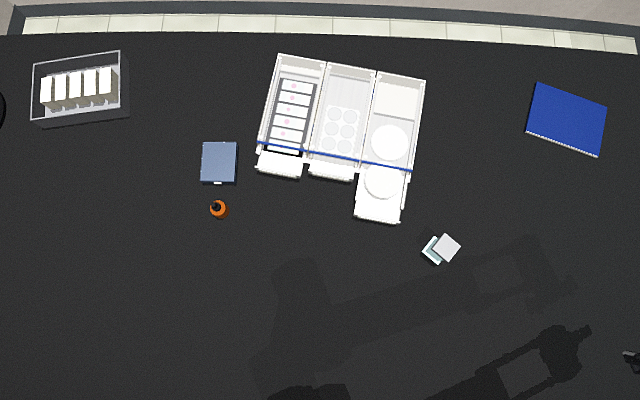

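View pics/side0.png

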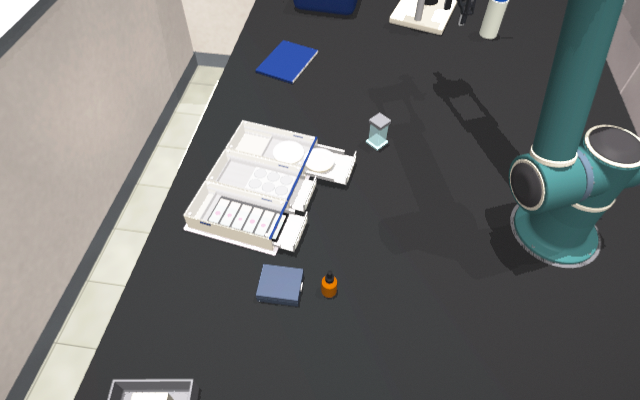

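The rack is at (255–425, 55–225) in the top view. The slides bay is on the left (+y), the well plate is in the middle, and the dish tray is on the right, drawn out. A blue strip marks the cover fronts, from (257,142) to (411,171). The jar is at about (440,248), and the slide box and dropper are at about (219,160) and (218,209).

```bash
cat > h.py <<'E'
import numpy as np,cv2
from workcell import bot
def ray(n,uv):
    c=bot.get_calibration(n);f=200/np.tan(np.radians(c["fov_y"]/2))
    d=(np.array(uv,float)-[c["cx"],c["cy"]])/f
    p=d.copy()
    for _ in range(20): p=d/(1+c["k1"]*(p@p))
    return -c["R"].T@c["t"], c["R"].T@np.array([*p,1])
def onz(n,uv,z):
    o,d=ray(n,uv); return o+d*(z-o[2])/d[2]
def proj(n,X):
    c=bot.get_calibration(n);f=200/np.tan(np.radians(c["fov_y"]/2))
    x=c["R"]@np.array(X)+c["t"];p=x[:2]/x[2];return p*(1+c["k1"]*(p@p))*f+[c["cx"],c["cy"]]
E
python3 - <<'E'
from h import *
im=cv2.imread("pics/top0.png"); s=cv2.imread("pics/side0.png")
hsv=cv2.cvtColor(im,cv2.COLOR_BGR2HSV)
m=cv2.inRange(hsv,(105,120,60),(130,255,255)); m[:,:250]=0;m[:,430:]=0
ys,xs=np.nonzero(m); P=np.array([onz("top",(x,y),.064)[:2] for x,y in zip(xs,ys)])
c=P.mean(0);w=np.linalg.svd(P-c)[2][0]; pr=(P-c)@w
print("strip",c,w,pr.min(),pr.max(),len(P),(xs.min(),xs.max()))
cv2.imwrite("pics/crop_top.png",cv2.resize(im[130:230,245:445],None,fx=4,fy=4,interpolation=cv2.INTER_CUBIC))
cv2.imwrite("pics/crop_side.png",cv2.resize(s[110:260,180:380],None,fx=4,fy=4,interpolation=cv2.INTER_CUBIC))
E
```

```text
strip [7.09005263e-01 2.62298054e-05] [0.15180096 0.98841108] -0.18999684969414785 0.18475495926732247 295 (np.int64(256), np.int64(412))
```

View pics/crop_top.png

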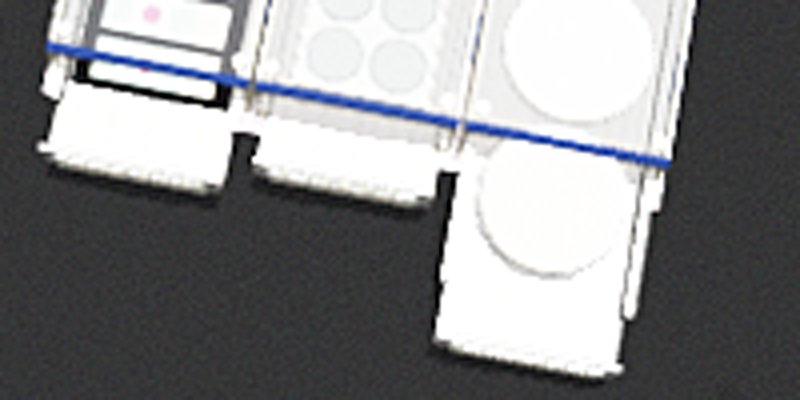

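View pics/crop_side.png

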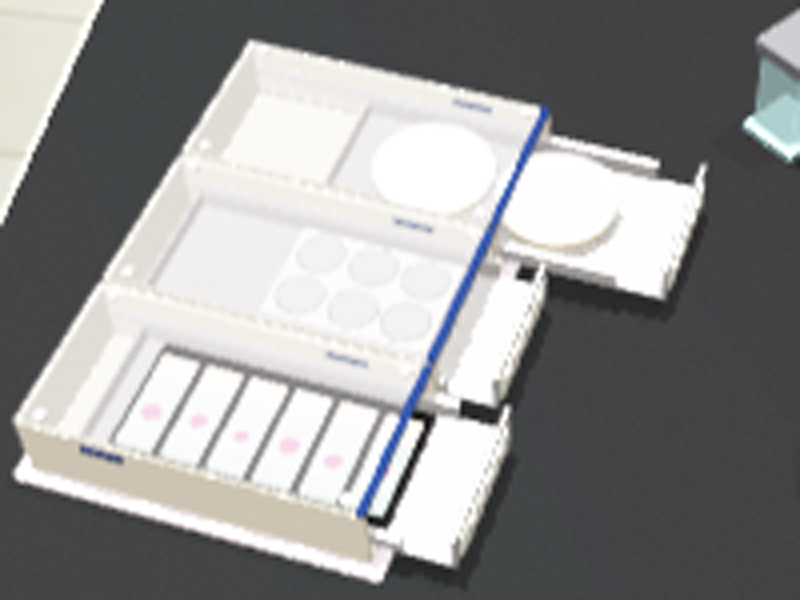

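```bash
cat >> h.py <<'E'
C=np.array([.7086,-.0026,.064]);W=np.array([.1518,.9884,0]);U=np.array([.9884,-.1518,0])
def rk(u,w,z): X=C+U*u+W*w; X[2]=z; return X
E
python3 - <<'E'
from h import *
for n in("top","side"):
    g=cv2.cvtColor(cv2.imread(f"pics/{n}0.png"),cv2.COLOR_BGR2GRAY).astype(np.float32)
    for b,w0,us in(("slide",.126,np.arange(-.08,.0,.002)),("plate",0,np.arange(-.08,0,.002)),("dish",-.126,np.arange(-.155,-.09,.002))):
        v=[]
        for u in us:
            p=np.array([proj(n,rk(u,w0+dw,.052)) for dw in np.arange(-.025,.026,.005)],np.float32)
            v.append(int(cv2.remap(g,p[None,:,0].copy(),p[None,:,1].copy(),1).mean()))
        print(n,b,[(int(round(u*1e3)),x) for u,x in zip(us,v)])
for n,X in(("top",rk(-.043,.126,.052)),("side",rk(-.043,.126,.052))): print(proj(n,X))
for uv in((265,151.5),(300,157)): X=onz("top",uv,.031)-C; print("holder u,w",X@U,X@W)
for uv in((255.5,167),(300.5,177),(353.5,217),(400.5,224)): X=onz("top",uv,.052)-C; print("lip pts u,w",X@U,X@W)
for uv in((180+508/4,110+405/4),(180+545/4,110+265/4),(180+703/4,110+165/4)): X=onz("side",uv,.052)-C; print("side lip pts u,w",X@U,X@W)
for nm,uv,z in(("box",(219,155),.034),("drop",(218,207),.0465),("jar",(446,246),.096)): print(nm,onz("top",uv,z))
E
```

```text
top slide [(-80, 54), (-78, 48), (-76, 37), (-74, 32), (-72, 29), (-70, 38), (-68, 97), (-66, 171), (-64, 229), (-62, 241), (-60, 246), (-58, 250), (-56, 254), (-54, 254), (-52, 254), (-50, 254), (-48, 254), (-46, 254), (-44, 254), (-42, 254), (-40, 254), (-38, 254), (-36, 254), (-34, 254), (-32, 254), (-30, 254), (-28, 254), (-26, 254), (-24, 254), (-22, 255), (-20, 255), (-18, 243), (-16, 133), (-14, 17), (-12, 68), (-10, 207), (-8, 252), (-6, 254), (-4, 254), (-2, 242)]
top plate [(-80, 53), (-78, 53), (-76, 54), (-74, 54), (-72, 52), (-70, 53), (-68, 54), (-66, 53), (-64, 48), (-62, 38), (-60, 32), (-58, 30), (-56, 36), (-54, 90), (-52, 161), (-50, 220), (-48, 236), (-46, 238), (-44, 245), (-42, 253), (-40, 254), (-38, 254), (-36, 255), (-34, 254), (-32, 254), (-30, 254), (-28, 254), (-26, 254), (-24, 254), (-22, 255), (-20, 255), (-18, 253), (-16, 237), (-14, 224), (-12, 225), (-10, 226), (-8, 228), (-6, 231), (-4, 217), (-2, 165)]
top dish [(-155, 54), (-153, 53), (-151, 53), (-149, 54), (-147, 54), (-145, 54), (-143, 50), (-141, 39), (-139, 29), (-137, 31), (-135, 87), (-133, 
[... 1625 characters left out ...]
45), (-93, 245), (-91, 247)]
[278.15618304 164.22288289]
[294.32485223 225.23044653]
holder u,w -0.012043052977199566 0.16708934298551245
holder u,w -0.01027021196668795 0.08057419263466986
lip pts u,w -0.05936218273761465 0.17744995051200457
lip pts u,w -0.06394874722293402 0.06802936453923453
lip pts u,w -0.1350720972249095 -0.07060339468197102
lip pts u,w -0.13156634782945717 -0.1808322636944881
side lip pts u,w -0.060105674821431976 0.07447078513144707
side lip pts u,w -0.047288378423200314 -0.04742185666166745
side lip pts u,w -0.12831678172111052 -0.17327957642433608
box [0.70922623 0.27563769 0.034     ]
drop [0.57917641 0.26520046 0.0465    ]
jar [ 0.49882891 -0.25452243  0.096     ]
```

The slide lip is about 14 mm out, with its inner face at u≈-55 mm in the rack frame. The dish lip is about 82 mm out, with its outer face at u≈-125 mm. I'll shut the jaw and align the tool with the rack.

Emit:
{"api": "play_rows", "payload": {"series": [{"translation":[0,0,0],"spin":1},{"translation":[0,0,0],"spin":1},{"translation":[0,0,0],"spin":1},{"translation":[0,0,0],"spin":1},{"translation":[0,0,0],"spin":1}], "jaw": -1, "force": 30}}

```text
time: 0.6
tool_pos: [0.303, -0.6026, 0.2081]
tcp_rot: [-3.14, -0.041, 0.001]
wrist_force: [-0.1, -0.8, 0.5]
width: 0.148
```

Emit:
{"api": "play_rows", "payload": {"series": [{"translation":[0,0,0],"spin":1},{"translation":[0,0,0],"spin":1},{"translation":[0,0,0],"spin":0.1},{"translation":[0,0,0],"spin":0}]}}

```text
time: 1.0
tool_pos: [0.303, -0.6028, 0.2083]
tcp_rot: [-3.132, 0.239, 0.001]
wrist_force: [0.1, 0.3, -0.4]
width: 0.002
```

```bash
cat >> h.py <<'E'
def to(u,w,z):
    from scipy.spatial.transform import Rotation as Ro
    s=bot.read_state();R=Ro.from_rotvec(s["tcp_rot"]).as_matrix();p=s["tool_pos"];d=p-C
    print("now u,w,z",(d@U).round(4),(d@W).round(4),p[2].round(4),"yaw",np.degrees(np.arctan2(R[1,0],R[0,0])).round(2),"t",s["time"],"F",s["wrist_force"].round(1),"wid",s["width"],"tool shift",(R.T@(rk(u,w,z)-p)).round(4))
E
python3 -c "
from h import *
to(-.175,-.126,.12)"
```

```text
now u,w,z -0.3097 -0.6548 0.2083 yaw -8.71 t 1.0 F [ 0.1  0.3 -0.4] wid 0.0015170722807332816 tool shift [ 0.135  -0.5287  0.0887]
```

Emit:
{"api": "play_rows", "payload": {"series": [{"translation":[0.0112,-0.044,0],"spin":0},{"translation":[0.0112,-0.044,0],"spin":0},{"translation":[0.0112,-0.044,0],"spin":0},{"translation":[0.0112,-0.044,0],"spin":0},{"translation":[0.0112,-0.044,0],"spin":0}]}}

```text
time: 1.5
tool_pos: [0.3925, -0.3926, 0.2088]
tcp_rot: [-3.132, 0.239, -0.0]
wrist_force: [0.7, 0.0, -0.7]
width: -0.004
```

Emit:
{"api": "play_rows", "payload": {"series": [{"translation":[0.0112,-0.044,0],"spin":0},{"translation":[0.0112,-0.044,0],"spin":0},{"translation":[0.0112,-0.044,0],"spin":0},{"translation":[0.0112,-0.044,0],"spin":0},{"translation":[0.0112,-0.044,0],"spin":0}]}}

```text
time: 2.0
tool_pos: [0.4816, -0.1837, 0.209]
tcp_rot: [3.132, -0.239, 0.001]
wrist_force: [1.2, 0.1, -0.1]
width: -0.001
```

Emit:
{"api": "play_rows", "payload": {"series": [{"translation":[0.0112,-0.044,0],"spin":0},{"translation":[0.0112,-0.044,0],"spin":0},{"translation":[0,0,0],"spin":0},{"translation":[0,0,0],"spin":0}]}}

```text
time: 2.4
tool_pos: [0.517, -0.1009, 0.2088]
tcp_rot: [3.132, -0.235, -0.001]
wrist_force: [-0.3, -0.5, -0.2]
width: 0.001
```

```bash
python3 -c "
from h import *
to(-.175,-.126,.036)"
```

```text
now u,w,z -0.1745 -0.1263 0.2088 yaw -8.57 t 2.4 F [-0.3 -0.5 -0.2] wid 0.0010769099713591412 tool shift [-0.0005 -0.0004  0.1728]
```

Emit:
{"api": "play_rows", "payload": {"series": [{"translation":[0,0,0.035],"spin":0},{"translation":[0,0,0.035],"spin":0},{"translation":[0,0,0.035],"spin":0},{"translation":[0,0,0.035],"spin":0},{"translation":[0,0,0.034],"spin":0}]}}

```text
time: 2.9
tool_pos: [0.5162, -0.1037, 0.0337]
tcp_rot: [3.132, -0.243, 0.0]
wrist_force: [-0.1, 0.4, -0.7]
width: -0.001
```

Emit:
{"api": "play_rows", "payload": {"series": [{"translation":[0.005,0,0],"spin":0},{"translation":[0.008,0,0],"spin":0},{"translation":[0.008,0,0],"spin":0},{"translation":[0.008,0,0],"spin":0},{"translation":[0.008,0,0],"spin":0}]}}

```text
time: 3.4
tool_pos: [0.556, -0.1082, 0.037]
tcp_rot: [3.132, -0.241, 0.006]
wrist_force: [0.1, 0.7, -0.6]
width: 0.004
```

Emit:
{"api": "play_rows", "payload": {"series": [{"translation":[0.008,0,0],"spin":0},{"translation":[0.008,0,0],"spin":0},{"translation":[0.008,0,0],"spin":0},{"translation":[0.008,0,0],"spin":0},{"translation":[0.008,0,0],"spin":0}]}}

```text
time: 3.9
tool_pos: [0.5935, -0.1137, 0.0348]
tcp_rot: [-3.132, 0.241, 0.0]
wrist_force: [0.2, 0.5, -0.6]
width: -0.004
```

```bash
python3 -c "
from h import *
to(-.055,-.126,.034)
im=bot.read_camera('side');cv2.imwrite('pics/side1.png',cv2.resize(im[90:270,180:420],None,fx=3,fy=3))"
```

```text
now u,w,z -0.0969 -0.1273 0.0348 yaw -8.81 t 3.9 F [ 0.2  0.5 -0.6] wid -0.0038801065116045455 tool shift [ 0.0419 -0.0014  0.0007]
```

View pics/side1.png

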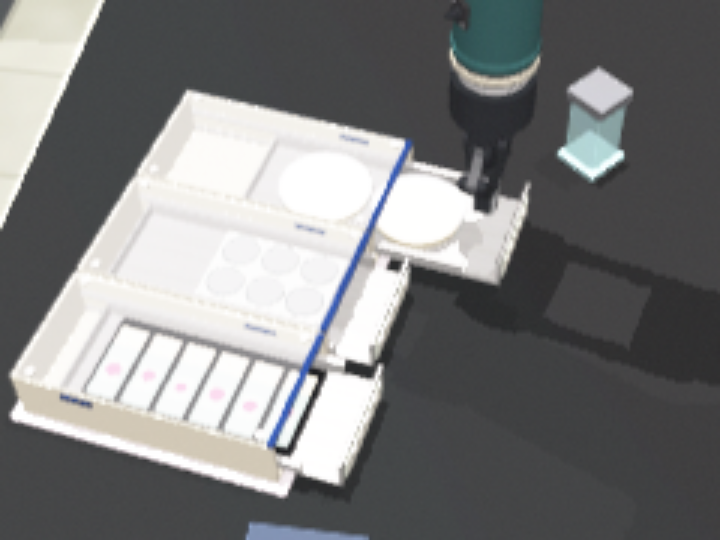

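```bash
python3 - <<'E'
from h import *
s=bot.read_state();print(s["tool_pos"],s["q"],s["wrist_force"])
for n in("side","top"): print(n,proj(n,s["tool_pos"]),proj(n,s["tool_pos"]+[0,0,.04]))
t=bot.read_camera("top");d=bot.read_camera("side")
p=cv2.resize(t[140:260,320:460],None,fx=4,fy=4);q=cv2.resize(d[100:220,290:430],None,fx=4,fy=4)
for im,o,n in((p,(320,140),"top"),(q,(290,100),"side")):
    for X,c in((s["tool_pos"],(0,0,255)),(rk(-.124,-.126,.052),(0,200,0))):
        a=(proj(n,X)-o)*4; cv2.circle(im,tuple(int(v) for v in a),4,c,-1)
cv2.imwrite("pics/pair.png",cv2.resize(np.vstack([p,q]),None,fx=.62,fy=.62))
E
```

```text
[ 0.59502315 -0.11402733  0.03506639] [-2.30479834e-01  2.95828978e-01  1.90866924e+00  5.97253653e-05
  9.35379306e-01  1.49400068e+00] [ 0.9239881  -0.45059028  0.15221023]
side [340.36939177 163.80654815] [340.9794197  154.27955621]
top [379.27526184 205.99997119] [381.70267619 203.00163784]
```

View pics/pair.png

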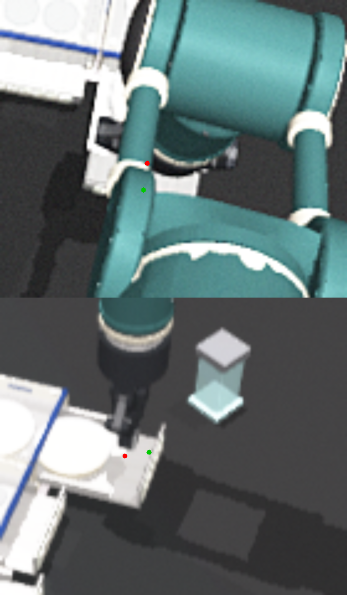

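The fingertip images about 5 px (≈20 mm) higher than the reported TCP. It therefore passed over the lip without touching it and now hovers above the bare floor, short of the dish. I'll go up, back off, and measure the z offset from images before descending further.

Emit:
{"api": "play_rows", "payload": {"series": [{"translation":[0,0,-0.02],"spin":0},{"translation":[0,0,-0.02],"spin":0},{"translation":[-0.02,0,0],"spin":0},{"translation":[-0.03,0,0],"spin":0},{"translation":[-0.03,0,0],"spin":0}]}}

```text
time: 4.55
tool_pos: [0.5128, -0.1013, 0.0749]
tcp_rot: [-3.132, 0.241, 0.0]
wrist_force: [-0.6, 1.2, 0.1]
width: 0.001
```

Emit:
{"api": "play_rows", "payload": {"series": [{"translation":[-0.01,0,0],"spin":0},{"translation":[0,0,0.02],"spin":0},{"translation":[0,0,0.02],"spin":0},{"translation":[0,0,0.0],"spin":0},{"translation":[0,0,0.0],"spin":0}]}}

```text
time: 5.05
tool_pos: [0.504, -0.0999, 0.0348]
tcp_rot: [-3.132, 0.241, 0.001]
wrist_force: [-0.3, 0.6, 1.0]
width: 0.001
```

```bash
python3 - <<'E'
from h import *
to(-.175,-.126,.014)
s=bot.read_state();d=bot.read_camera("side");t=bot.read_camera("top")
print([proj(n,s["tool_pos"]) for n in("side","top")])
q=cv2.resize(d[100:220,290:430],None,fx=5,fy=5)
for z,c in((0,(0,0,255)),(.02,(0,255,255))):
    a=(proj("side",s["tool_pos"]+[0,0,z])-[290,100])*5; cv2.circle(q,tuple(int(v) for v in a),2,c,-1)
cv2.imwrite("pics/s2.png",q)
E
```

```text
now u,w,z -0.1875 -0.1272 0.0348 yaw -8.81 t 5.05 F [-0.3  0.6  1. ] wid 0.0006162244656496027 tool shift [ 0.0125 -0.0012  0.0208]
[array([371.45830131, 171.12103723]), array([373.01709949, 244.26081729])]
```

View pics/s2.png

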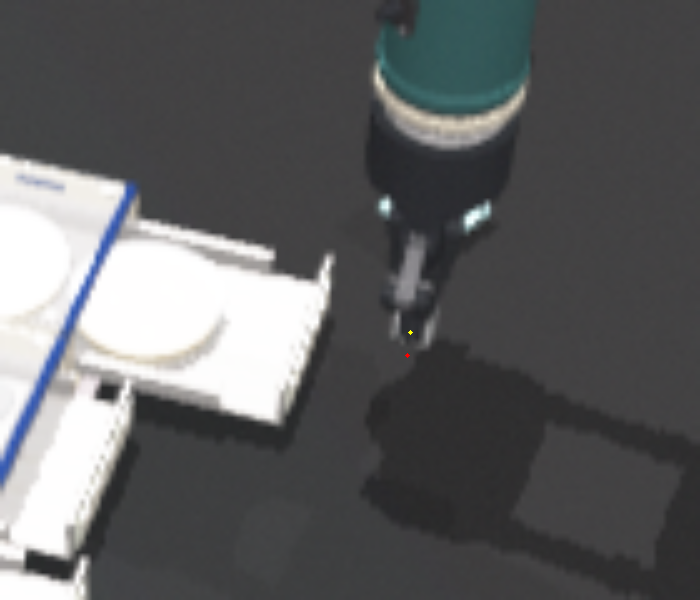

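The tip shows up about 10–20 mm above the reported TCP. Going down another 22 mm, to a reported z of 0.013, is safe either way.

Emit:
{"api": "play_rows", "payload": {"series": [{"translation":[0,0,0.011],"spin":0},{"translation":[0,0,0.011],"spin":0},{"translation":[0.015,0,0],"spin":0},{"translation":[0.015,0,0],"spin":0},{"translation":[0.01,0,0],"spin":0}]}}

```text
time: 5.65
tool_pos: [0.5441, -0.1061, 0.0121]
tcp_rot: [-3.132, 0.241, 0.001]
wrist_force: [0.1, 0.1, -0.3]
width: 0.001
```

Emit:
{"api": "play_rows", "payload": {"series": [{"translation":[0.006,0,0],"spin":0},{"translation":[0.006,0,0],"spin":0},{"translation":[0.006,0,0],"spin":0},{"translation":[0.006,0,0],"spin":0},{"translation":[0.006,0,0],"spin":0}]}}

```text
time: 6.15
tool_pos: [0.5725, -0.1106, 0.0123]
tcp_rot: [-3.132, 0.241, 0.003]
wrist_force: [-3.2, -1.0, -1.2]
width: 0.001
```

```bash
python3 - <<'E'
from h import *
to(-.055,-.126,.013)
d=bot.read_camera("side")
cv2.imwrite("pics/s3.png",cv2.resize(d[100:220,290:430],None,fx=5,fy=5))
E
```

```text
now u,w,z -0.1181 -0.1274 0.0123 yaw -8.81 t 6.15 F [-3.2 -1.  -1.2] wid 0.00120611156810935 tool shift [ 0.0631 -0.0015 -0.0008]
```

View pics/s3.png

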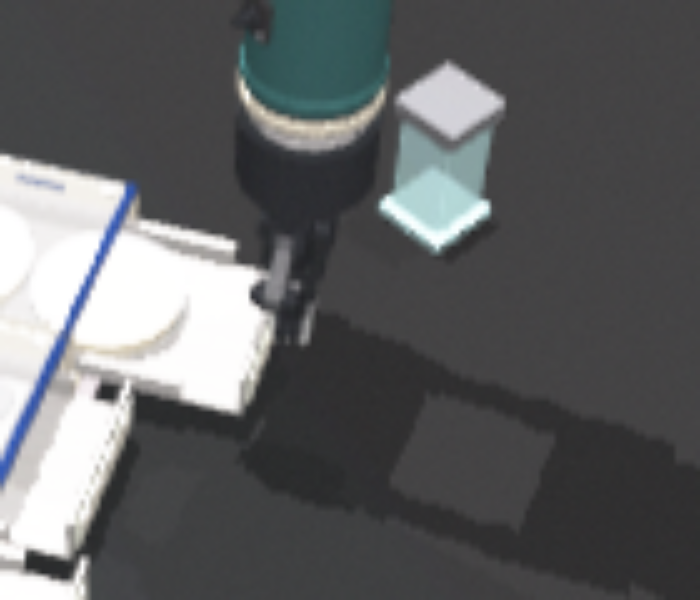

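The finger is now pushing on the dish lip at about 3 N, and the lip has moved in. I'll continue until the force shows the tray is home.

Emit:
{"api": "play_rows", "payload": {"series": [{"translation":[0.008,0,0],"spin":0},{"translation":[0.008,0,0],"spin":0},{"translation":[0.008,0,0],"spin":0},{"translation":[0.008,0,0],"spin":0},{"translation":[0.008,0,0],"spin":0}]}}

```text
time: 6.7
tool_pos: [0.6133, -0.117, 0.0126]
tcp_rot: [3.132, -0.241, -0.001]
wrist_force: [-3.0, -1.4, -1.2]
width: -0.001
```

Emit:
{"api": "play_rows", "payload": {"series": [{"translation":[0.005,0,0],"spin":0},{"translation":[0.003,0,0],"spin":0},{"translation":[0.003,0,0],"spin":0},{"translation":[0.003,0,0],"spin":0},{"translation":[0.002,0,0],"spin":0}]}}

```text
time: 7.2
tool_pos: [0.6287, -0.1193, 0.013]
tcp_rot: [3.132, -0.241, 0.0]
wrist_force: [-3.4, -0.8, -1.9]
width: 0.007
```

Emit:
{"api": "play_rows", "payload": {"series": [{"translation":[0.002,0,0],"spin":0},{"translation":[0.002,0,0],"spin":0},{"translation":[0.002,0,0],"spin":0},{"translation":[0,0,0],"spin":0}]}}

```text
time: 7.6
tool_pos: [0.6308, -0.1196, 0.0129]
tcp_rot: [-3.132, 0.241, 0.012]
wrist_force: [-12.6, 1.1, 6.9]
width: 0.0
```

```bash
python3 -c "
from h import *
to(-.055,-.126,.013)"
```

```text
now u,w,z -0.0592 -0.1274 0.0129 yaw -8.8 t 7.6 F [-12.6   1.1   6.9] wid 0.00021646464421114207 tool shift [ 0.0042 -0.0014 -0.0002]
```

The tray is home: it stopped at u=-0.059 with 12.6 N. Next I'll retreat, lift, and go across to the slide tray.

Emit:
{"api": "play_rows", "payload": {"series": [{"translation":[-0.01,0,0],"spin":0},{"translation":[-0.02,0,0],"spin":0},{"translation":[-0.02,0,0],"spin":0},{"translation":[0,0,-0.045],"spin":0},{"translation":[0,0,-0.045],"spin":0}]}}

```text
time: 8.1
tool_pos: [0.5836, -0.1118, 0.1024]
tcp_rot: [-3.131, 0.241, 0.003]
wrist_force: [1.1, -0.0, 0.6]
width: -0.002
```

Emit:
{"api": "play_rows", "payload": {"series": [{"translation":[0.01,-0.05,0],"spin":0},{"translation":[0.02,-0.05,0],"spin":0},{"translation":[0.02,-0.05,0],"spin":0},{"translation":[0.01,-0.05,0],"spin":0},{"translation":[0.009,-0.05,0],"spin":0}]}}

```text
time: 8.6
tool_pos: [0.6891, 0.1171, 0.1043]
tcp_rot: [-3.131, 0.242, -0.007]
wrist_force: [0.4, -0.2, -0.1]
width: 0.0
```

Emit:
{"api": "play_rows", "payload": {"series": [{"translation":[0,0,0],"spin":0},{"translation":[0,0,0],"spin":0}]}}

```text
time: 8.8
tool_pos: [0.6878, 0.1167, 0.1035]
tcp_rot: [-3.132, 0.237, -0.004]
wrist_force: [0.1, -0.4, -0.0]
width: 0.002
```

```bash
python3 - <<'E'
from h import *
to(-.036,.124,.016)
d=bot.read_camera("side");print([proj("side",rk(u,.124,.052)) for u in(-.057,-.036)])
cv2.imwrite("pics/s4.png",cv2.resize(d[130:260,200:340],None,fx=4,fy=4))
E
```

```text
now u,w,z -0.0387 0.1147 0.1035 yaw -8.64 t 8.8 F [ 0.1 -0.4 -0. ] wid 0.0016539788133704027 tool shift [ 0.0025 -0.0092  0.0876]
[array([299.79177707, 225.96789115]), array([291.98466237, 223.93461654])]
```

View pics/s4.png

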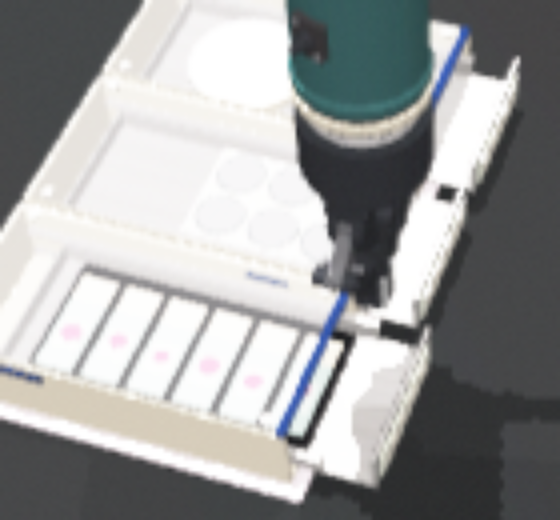

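The dish tray is now level with the plate tray, so it is home. The finger, tip at crop (375,300), is above the floor behind the slide lip. I'll descend gently.

Emit:
{"api": "play_rows", "payload": {"series": [{"translation":[0.002,-0.009,0],"spin":0},{"translation":[0,0,0.02],"spin":0},{"translation":[0,0,0.02],"spin":0},{"translation":[0,0,0.02],"spin":0},{"translation":[0,0,0.01],"spin":0}]}}

```text
time: 9.35
tool_pos: [0.6887, 0.122, 0.0309]
tcp_rot: [3.132, -0.245, -0.004]
wrist_force: [-0.8, 0.3, -0.3]
width: -0.002
```

Emit:
{"api": "play_rows", "payload": {"series": [{"translation":[0,0,0.007],"spin":0},{"translation":[0,0,0.006],"spin":0},{"translation":[0,0,0.004],"spin":0},{"translation":[0,0,0],"spin":0}]}}

```text
time: 9.75
tool_pos: [0.6901, 0.1233, 0.0159]
tcp_rot: [-3.132, 0.242, -0.0]
wrist_force: [0.5, -0.6, 0.1]
width: -0.003
```

```bash
python3 - <<'E'
from h import *
to(-.036,.124,.016)
d=bot.read_camera("side")
cv2.imwrite("pics/s5.png",cv2.resize(d[170:260,240:340],None,fx=6,fy=6))
E
```

```text
now u,w,z -0.0374 0.1216 0.0159 yaw -8.82 t 9.75 F [ 0.5 -0.6  0.1] wid -0.00260648980272667 tool shift [ 0.0014 -0.0024 -0.0001]
```

View pics/s5.png

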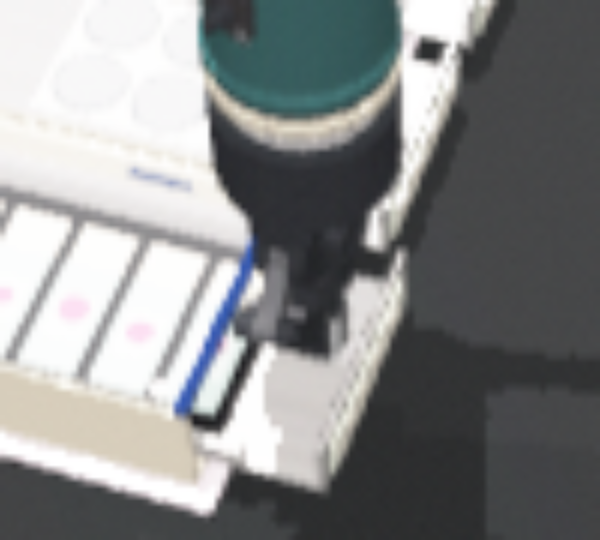

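The finger is behind the lip and in contact with nothing. Reported z is 16 mm, below the 24 mm floor, which confirms the offset. I'll start drawing gently.

Emit:
{"api": "play_rows", "payload": {"series": [{"translation":[-0.004,0,0],"spin":0},{"translation":[-0.004,0,0],"spin":0},{"translation":[-0.004,0,0],"spin":0},{"translation":[-0.004,0,0],"spin":0},{"translation":[-0.004,0,0],"spin":0}]}}

```text
time: 10.3
tool_pos: [0.6708, 0.1266, 0.0166]
tcp_rot: [-3.132, 0.241, -0.003]
wrist_force: [2.5, 0.7, -0.6]
width: -0.0
```

Emit:
{"api": "play_rows", "payload": {"series": [{"translation":[-0.005,0,0],"spin":0},{"translation":[-0.006,0,0],"spin":0},{"translation":[-0.006,0,0],"spin":0},{"translation":[-0.006,0,0],"spin":0},{"translation":[-0.006,0,0],"spin":0}]}}

```text
time: 10.8
tool_pos: [0.6413, 0.1311, 0.0162]
tcp_rot: [-3.132, 0.241, -0.001]
wrist_force: [3.0, 0.8, 2.2]
width: -0.003
```

Emit:
{"api": "play_rows", "payload": {"series": [{"translation":[-0.008,0,0],"spin":0},{"translation":[-0.008,0,0],"spin":0},{"translation":[-0.008,0,0],"spin":0},{"translation":[-0.008,0,0],"spin":0},{"translation":[-0.008,0,0],"spin":0}]}}

```text
time: 11.3
tool_pos: [0.6013, 0.1372, 0.0159]
tcp_rot: [-3.132, 0.241, 0.0]
wrist_force: [3.3, 1.5, 2.6]
width: 0.003
```

Emit:
{"api": "play_rows", "payload": {"series": [{"translation":[-0.006,0,0],"spin":0},{"translation":[-0.005,0,0],"spin":0},{"translation":[-0.004,0,0],"spin":0},{"translation":[-0.003,0,0],"spin":0},{"translation":[-0.003,0,0],"spin":0}]}}

```text
time: 11.8
tool_pos: [0.5811, 0.1402, 0.0157]
tcp_rot: [3.132, -0.241, -0.0]
wrist_force: [3.5, 0.9, -0.3]
width: -0.005
```

Emit:
{"api": "play_rows", "payload": {"series": [{"translation":[-0.003,0,0],"spin":0},{"translation":[-0.003,0,0],"spin":0},{"translation":[-0.002,0,0],"spin":0},{"translation":[-0.002,0,0],"spin":0},{"translation":[-0.002,0,0],"spin":0}]}}

```text
time: 12.3
tool_pos: [0.5695, 0.142, 0.0158]
tcp_rot: [-3.132, 0.241, -0.001]
wrist_force: [6.9, 1.2, -2.1]
width: 0.005
```

```bash
python3 -c "
from h import *
to(-.162,.124,.016)"
```

```text
now u,w,z -0.1594 0.1218 0.0158 yaw -8.81 t 12.3 F [ 6.9  1.2 -2.1] wid 0.005302113374505022 tool shift [-0.0026 -0.0022 -0.0002]
```

Force is rising, so this is probably the stop. I'll creep to confirm.

Emit:
{"api": "play_rows", "payload": {"series": [{"translation":[-0.002,0,0],"spin":0},{"translation":[-0.002,0,0],"spin":0},{"translation":[0,0,0],"spin":0}]}}

```text
time: 12.6
tool_pos: [0.5696, 0.1421, 0.0161]
tcp_rot: [-3.132, 0.24, -0.014]
wrist_force: [14.0, -0.7, -9.6]
width: -0.001
```

Emit:
{"api": "play_rows", "payload": {"series": [{"translation":[-0.002,0,0],"spin":0},{"translation":[0,0,0],"spin":0}]}}

```text
time: 12.8
tool_pos: [0.5697, 0.1421, 0.0163]
tcp_rot: [-3.132, 0.24, -0.02]
wrist_force: [18.8, -2.9, -14.7]
width: -0.003
```

It is at the stop: there was no motion while the force rose to 19 N. I'll ease off the lip and lift straight up.

Emit:
{"api": "play_rows", "payload": {"series": [{"translation":[0.006,0,0],"spin":0},{"translation":[0.006,0,0],"spin":0},{"translation":[0.006,0,0],"spin":0},{"translation":[0,0,0],"spin":0},{"translation":[0,0,-0.01],"spin":0}]}}

```text
time: 13.3
tool_pos: [0.5792, 0.1398, 0.0244]
tcp_rot: [3.131, -0.241, -0.007]
wrist_force: [0.4, 0.8, -0.2]
width: 0.002
```

Emit:
{"api": "play_rows", "payload": {"series": [{"translation":[0,0,-0.03],"spin":0},{"translation":[0,0,-0.04],"spin":0},{"translation":[0,0,-0.04],"spin":0},{"translation":[-0.04,0,-0.03],"spin":0},{"translation":[-0.04,0,0],"spin":0}]}}

```text
time: 13.8
tool_pos: [0.5056, 0.1535, 0.1726]
tcp_rot: [-3.129, 0.242, -0.016]
wrist_force: [-0.2, 1.4, -0.7]
width: -0.004
```

Emit:
{"api": "play_rows", "payload": {"series": [{"translation":[0,0,0],"spin":0},{"translation":[0,0,0],"spin":0}]}}

```text
time: 14.0
tool_pos: [0.5013, 0.1526, 0.1666]
tcp_rot: [-3.132, 0.24, -0.002]
wrist_force: [0.6, 0.1, -0.5]
width: -0.001
```

```bash
python3 - <<'E'
from h import *
to(-.162,.124,.016)
d=bot.read_camera("side")
g=cv2.cvtColor(d,cv2.COLOR_BGR2GRAY).astype(np.float32)
for b,w0,us in(("slide",.126,np.arange(-.21,-.15,.002)),("plate",0,np.arange(-.07,-.03,.002)),("dish",-.126,np.arange(-.07,-.03,.002))):
    v=[]
    for u in us:
        p=np.array([proj("side",rk(u,w0+dw,.052)) for dw in np.arange(-.025,.026,.005)],np.float32)
        v.append(int(cv2.remap(g,p[None,:,0].copy(),p[None,:,1].copy(),1).mean()))
    i=int(np.argmax(np.array(v)>140)); print(b,"edge u mm",us[i]*1e3)
cv2.imwrite("pics/s6.png",cv2.resize(d[90:320,170:420],None,fx=2.5,fy=2.5))
E
```

```text
now u,w,z -0.2284 0.122 0.1666 yaw -8.75 t 14.0 F [ 0.6  0.1 -0.5] wid -0.0006848266561419054 tool shift [ 0.0663 -0.002   0.1507]
slide edge u mm -177.99999999999997
plate edge u mm -51.99999999999999
dish edge u mm -53.99999999999999
```

View pics/s6.png

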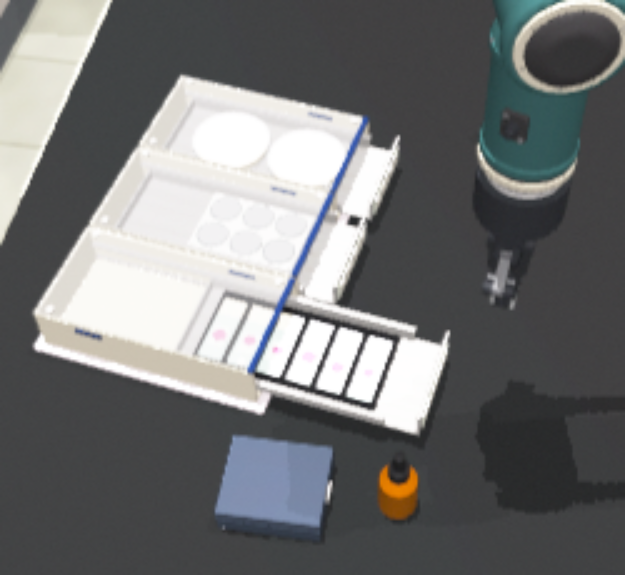

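```bash
python3 -c "
from workcell import bot
print(bot.finish_job())"
```

```text
the job is handed in; nothing more can be done
None
```

I pushed the Petri-dish tray home, drew the slide tray out to its stop, and handed the job in at about 14 s of the 48 s. No verdict came back, so the results below are from my own checks.

- **Dish tray:** I pushed it with the shut fingertips on its lip until it stopped at 12.6 N. In the last image its lip is within about 2 mm of the well-plate tray's, which stayed shut.
- **Slide tray:** I hooked the shut fingertips behind the lip, never on its outer face, and drew it at 80 mm/s or less with about 3 N. At the end it stopped moving while the force rose to about 19 N. The image puts its lip about 126 mm beyond the plate tray's, against 130 mm expected at the stop.
- **Clear at the end:** the arm stands well away with about zero wrist force. The last image shows the slides and dishes in place and the slide box and dropper standing. The jar was out of that view; I last saw it upright while pushing the dish tray, and the arm did not go near it afterwards.

**What went wrong:** my first approach to the dish tray missed. The fingertips sit about 20 mm higher than the reported tool position, so they passed over the lip without touching it. They ended above the bare floor, short of the first dish, with no contact force. I found the offset in the side view, backed off, and worked lower from there.

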